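# Slide the cuvette carrier into the dark well of the colorimeter

### The job

Slide the square block that carries the capped cuvette along the flat deck of the white colorimeter, without picking it up, until it drops into the square dark well in the middle of the deck and sits flat on the bottom, upright; then let go of it. Leave the round tube holder standing where it is on the deck.

Things in the scene. Friction and masses are not known exactly. Their poses are not given: they have to be found in the camera images.
- carrier: Cuvette carrier, loose, 0.08 to 0.17 kg: black block, base 44 x 44 mm, 36 mm tall; from its top stands a clear 12.5 mm square cuvette with white cap, its top 57 mm above the underside. On the white deck, 120 to 160 mm left or right of the well. (The empty block on the bench is not it.) Origin: centre of underside; z up, x and y square to its sides.
- tube_holder: Round tube holder, loose, to be left alone: black cylinder 46 mm across, 36 mm tall, with a capped round glass tube in it, top 58 mm above its underside. It stands on the same deck, on the other side of the well from the carrier. Origin: centre of its underside, z up.
- well (a point): Centre of the mouth (level with the deck) of the square dark well, 66 x 66 mm, 16 mm deep, flat floor, in the colorimeter's deck. z up; x (away from the robot) and y (left, along the deck) are square to its sides. Carrier and tube holder stand along its y axis, within 10 mm in x; the deck between is level and free.
- colorimeter: Fixed white box 260 x 440 mm (x, y) with a level deck 50 mm above the bench. Origin: centre of its underside; x away from the robot, y left. The well's centre is 40 mm from it in -x. At the back, from 75 mm in +x on, stand a grey lamp house 45 mm high in the middle, a black meter block 30 mm high on the right and a rubber stopper on the left.
Not all that is in view belongs to the job. Leave any blue or purple look-alike of the carrier alone.

How it is judged (in metres and radians):
At the end, for the whole second after the job is handed in: The carrier sits in the well: within 20 mm of its centre, its underside at least 12 mm below the deck, upright within 0.12 rad (7 degrees), at rest and released; the tube holder stands upright within 30 mm of where it was (horizontal distance between carrier and well below 0.02 m and z of carrier in the frame of well below -0.012 m and angle between carrier's own z axis and vertical below 0.12 rad and linear speed of carrier below 0.02 m/s and distance of tube_holder from where it was at the start of the episode below 0.03 m and angle between tube_holder's own z axis and vertical below 0.15 rad); the robot touches nothing.
It fails at once if the carrier is picked up: its underside's centre more than 20 mm above the deck (z of carrier in the frame of well above 0.02 m).
It fails at once if the carrier is tipped over by more than 0.7 rad (40 degrees) (angle between carrier's own z axis and vertical above 0.7 rad).
It fails at once if the round tube holder is pushed more than 30 mm from its place (distance of tube_holder from where it was at the start of the episode above 0.03 m).
It also fails if it takes over 30 s, if anything falls off the work surface, if the arm or the gripper's body presses on something with over 40 N, if the wrist force passes 120 N, or if a joint passes its speed limit or range.

### The arm

A 7-joint arm with a two-finger parallel gripper is mounted at the origin on the work surface. World frame = base frame: x ahead of the robot, y to its left, z up, the work surface at z = 0. Lengths are in mm, angles in degrees, forces in N, time in s.
With the tool pointing down it reaches from about 350 to 900 mm from the base axis. Payload 19.9 kg.
Tool frame: the origin (TCP) lies on the centre line of the jaws, within the pads' length; the fingertips stand 11 mm ahead of it and the grasp point (between the pads) lies 8 mm behind it; z points along the fingers, y is the direction in which the jaws open and shut (so a half turn about z gives the same grasp; the last joint's range is limited). The gripper opens to 85 mm and grips with 20 to 120 N. Pads are 22 mm wide; open, the fingers measure 114 mm over their backs; the gripper's body (76 mm by 85 mm) begins 54 mm behind the grasp point. The pads swing forward as they close: fully open they stand 13 mm farther back than shut.
Start: joints at [-67.523, 23.915, -0.59, 92.452, 0.269, 63.638, -3.037], TCP at [262.688, 567.095, 242.26] pointing down, gripper open.
Joint ranges: [-161.28, 161.28], [-22.2, 115.67], [-73.04, 71.86], [3.21, 147.25], [-68.34, 248.33], [10.77, 114.83], [-161.83, 161.83]. Speed limits (degrees/s): [108.29, 108.29, 136.94, 136.94, 172.46, 172.46, 172.46].

### API

Orientations are given as a 3x3 rotation matrix whose columns are the frame's x, y, z axes.
In Python, from cell import r, camera, calibration, search_frame, landmark_of gives the robot as it stands.
- The arm moves only by the tool jog_arm, never from a script. Its argument "motion" is a list of rows, each a list of 6 numbers: the shift along the tool's x, y, z in m, then the turn, a rotation vector about the tool's x, y, z in degrees. A call has exactly 8 rows; each row shifts and turns the commanded pose from where the row before left it, along the tool's axes as they then stand; what a row does not reach is not made up. A row lasts 1/10 s, in which the tool goes at most 50 mm and 8.59 degrees, less where a joint would pass 70% of its speed; a pose out of reach is approached as far as the arm can. A call is refused whole if a number of a shift passes 0.05 or a number of a turn 8.59, either way. A call with a gripper value outside its range is refused whole. "jaw" is the closure in counts, from 0 (fully open) to 255 (shut), set as the call begins (left out, the last holds). The fingers move at their own pace and stop on an object; "squeeze" is the grip in N (left out, the last holds). Time passes only in rows, so rows that do not move let the fingers close, or fill a call up. It gives the time, the measured TCP pose, the force and the opening at its end, in the units of the state.
- r.sense(): the state, without advancing time (a new reading comes with each control period).
- camera(name): name is "scene" or "top" or "wrist"; returns the picture (480x640x3 uint8, red, green, blue); there is no depth.
- calibration(name): a dict with "fx", "fy", "cx", "cy" (pixels), "world_to_cam" (4x4, takes a point from world to camera coordinates). Camera axes: x right, y down, z forward; pixel columns grow to the right and rows downward; lengths in mm; the calibration is good to about 2 mm. A picture is of the moment at which its call begins: read the wrist's pose just before it. calibration takes no time and is no camera call; for the wrist camera it gives the pose at the moment of the call.
- r.job_done(): hands the job in, once; it reports no verdict.
Trained networks look in the newest picture that a camera, given by its name, has taken for a name from the list of things; names that differ only in an ending like _2 or _b are one class to them, and where a whole thing is asked for, a point or a joint stands for the part that bears it (a point fixed in the world has none). Each returns a list of dicts, best first, with "confidence" (0 to 1); they miss things now and then, are a little off and sometimes report something else, mostly with a low value. They report only what shows in the picture. A call takes as long as a camera call. They do not tell look-alikes from the thing itself.
- search_frame(camera, label): "position" ([column, row] in pixels, amid what is visible of it).
- landmark_of(camera, label): "position" ([column, row] in pixels: a listed point, or the origin of a listed thing).
The state is a dict: "time": time; "joints": joint angles; "joint_velocities": joint speeds; "joint_torque": joint torques, N m; "ee_pos": TCP position; "tcp_rot": TCP orientation; "ft_force": force on the tool from outside, world axes, zero at the start; "wrist_torque": the same for the moment, N m; "width": finger opening in mm.
Only numpy, scipy, OpenCV 4.12 (cv2) and the standard library are available. Lean on these libraries where they do the work, as an engineer would, in place of code of your own. Each camera call takes 0.05 s, during which the arm holds its last target.

## Working session

There is one attempt and no reset: what is moved stays moved. The work goes in short steps, Python scripts to look and compute and a tool call to move; the robot and the scene stay as the last step left them, time stands still between calls to the robot, and variables do not carry over. Pictures are saved under pics/ and viewed, and the job is handed in when it is done.

Besides the shell and the picture viewer there is one more tool, called as a command line: name --pt "numbers of a row" for each row, then --argument value for the rest. jog_arm: Moves the arm, as the interface text tells. Its arguments: {"type":"object","properties":{"motion":{"type":"array"},"jaw":{"type":"number"},"squeeze":{"type":"number"}},"required":["motion"]}

```bash
ls; mkdir -p pics; cat > h.py <<'E'
import numpy as np, cv2
from cell import r, camera, calibration, search_frame, landmark_of
np.set_printoptions(precision=2,suppress=True)
def ray(c,px,z):
    K=calibration(c) if isinstance(c,str) else c
    T=np.array(K["world_to_cam"]);R=T[:3,:3];o=-R.T@T[:3,3]
    d=R.T@np.array([(px[0]-K["cx"])/K["fx"],(px[1]-K["cy"])/K["fy"],1])
    return o+d*(z-o[2])/d[2]
def proj(c,p):
    K=calibration(c);T=np.array(K["world_to_cam"]);q=T[:3,:3]@np.array(p)+T[:3,3]
    return np.array([K["fx"]*q[0]/q[2]+K["cx"],K["fy"]*q[1]/q[2]+K["cy"]])
def save(n,im): cv2.imwrite("pics/"+n+".png",im[:,:,::-1])
E
python3 - <<'E'
from h import *
for c in ("top","scene"):
    im=camera(c);save(c+"1",im)
    for l,z in (("carrier",50),("tube_holder",50),("well",50),("colorimeter",0)):
        for d in landmark_of(c,l)[:3]: print(c,l,np.array(d["position"]),round(d["confidence"],2),ray(c,d["position"],z))
s=r.sense();print(s["time"],s["ee_pos"],s["tcp_rot"],s["width"],s["ft_force"])
E
```

```text
pics
top carrier [225. 332.] 0.97 [325.02 249.65  50.  ]
top carrier [205.7 210. ] 0.85 [528.9  284.93  50.  ]
top carrier [294.1 212.2] 0.77 [523.8 135.2  50. ]
top tube_holder [461.6 224.9] 0.78 [ 499.61 -147.66   50.  ]
top well [377.5 217.7] 0.82 [513.14  -5.85  50.  ]
top colorimeter [374.8 201.3] 0.86 [550.19  -7.22   0.  ]
scene carrier [455.9 366.1] 0.96 [439.01 326.32  50.  ]
scene carrier [375.2 400.8] 0.83 [554.47 309.99  50.  ]
scene carrier [323.6 287.4] 0.8 [523.37 136.84  50.  ]
scene tube_holder [243.2 152.2] 0.8 [ 501.23 -149.71   50.  ]
scene well [281.7 212.6] 0.89 [508.61  -8.54  50.  ]
scene colorimeter [259.3 237.8] 0.96 [546.83 -17.77   0.  ]
0.5 [262.66 567.08 242.24] [[-0.91  0.42 -0.  ]
 [ 0.42  0.91 -0.  ]
 [-0.   -0.   -1.  ]] 85.15491516093344 [-0.24 -0.53  0.23]
```

View pics/top1.png

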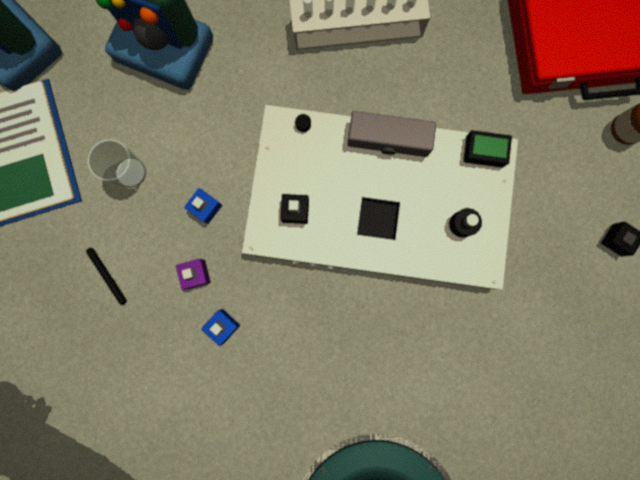

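View pics/scene1.png

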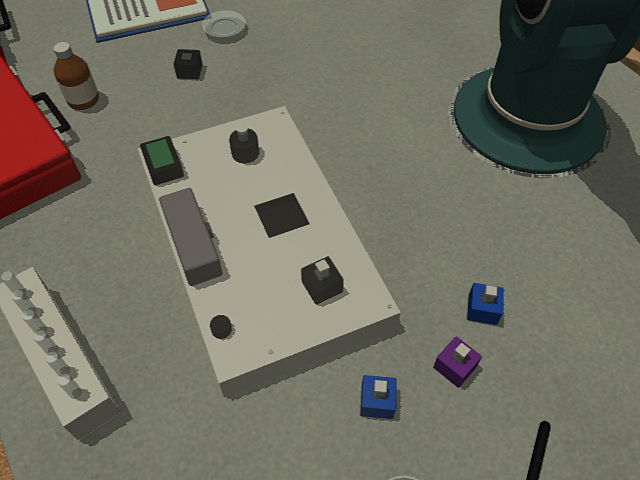

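```bash
python3 - <<'E'
import cv2
im=cv2.imread("pics/top1.png");cv2.imwrite("pics/top1c.png",cv2.resize(im[160:270,240:500],None,fx=3,fy=3,interpolation=cv2.INTER_CUBIC))
im=cv2.imread("pics/scene1.png");cv2.imwrite("pics/scene1c.png",cv2.resize(im[120:330,200:400],None,fx=2.8,fy=2.8,interpolation=cv2.INTER_CUBIC))
E
```

```text
(no output)
```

View pics/top1c.png

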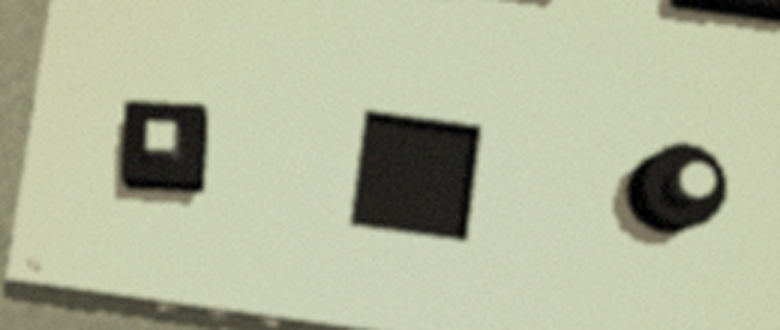

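View pics/scene1c.png

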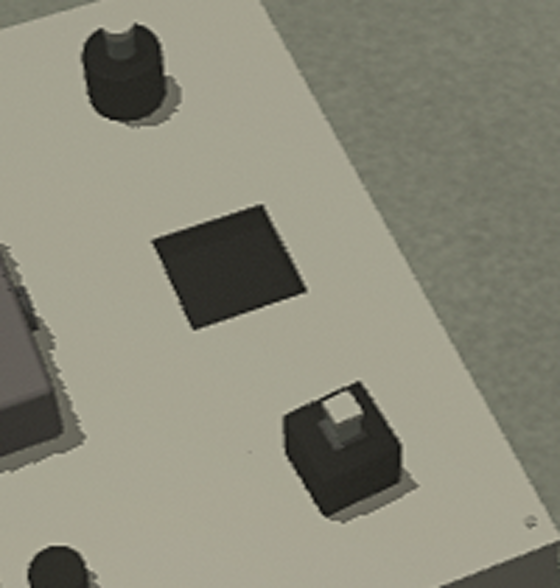

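Carrier candidates in the top view are blue (203,206), blue (220,327), purple (192,274), an empty black block on the bench (625,238), and a black block with a white cap on the deck (294,209). The last one is the carrier: it is black, capped and on the deck, left of the well at (378,218). The crop confirms this. The tube holder is at (464,224).

```bash
python3 - <<'E'
from h import *
import cv2
def quad(c,name,roi,z):
    im=cv2.imread(f"pics/{name}.png");g=cv2.cvtColor(im,cv2.COLOR_BGR2GRAY)
    x0,y0,x1,y1=roi;s=6
    g=cv2.resize(g[y0:y1,x0:x1],None,fx=s,fy=s,interpolation=cv2.INTER_CUBIC)
    th=cv2.threshold(g,95,255,cv2.THRESH_BINARY_INV)[1]
    k=max(cv2.findContours(th,cv2.RETR_EXTERNAL,cv2.CHAIN_APPROX_NONE)[0],key=cv2.contourArea)
    p=cv2.boxPoints(cv2.minAreaRect(k))/s+[x0,y0]
    h=cv2.approxPolyDP(cv2.convexHull(k),6,True)[:,0]/s+[x0,y0]
    W=np.array([ray(c,q,z)[:2] for q in h]);
    print(c,roi,len(h),"\n",np.c_[h,W],"\nctr",W.mean(0))
    for i in range(len(W)):
        d=W[(i+1)%len(W)]-W[i];print("  side",np.linalg.norm(d),np.degrees(np.arctan2(d[1],d[0])))
quad("top","top1",(345,185,412,250),50)
quad("scene","scene1",(248,185,315,245),50)
quad("top","top1",(270,185,320,235),86)
for c,px in (("top",(240+160/3,160+135/3)),("scene",(200+342/2.8,120+402/2.8)),("top",(240+698/3,160+180/3))): print(ray(c,px,107))
# predicted outline check in scene/top for carrier hypotheses drawn
E
```

```text
top (345, 185, 412, 250) 4 
 [[362.67 197.67 547.72  18.66]
 [399.33 202.67 538.57 -43.42]
 [394.67 239.33 476.13 -34.01]
 [357.83 234.17 485.43  27.86]] 
ctr [511.96  -7.73]
  side 62.75631203314978 -98.38729581035203
  side 63.142566320557044 171.43054366552872
  side 62.573186384162895 81.45124568859796
  side 62.965919689319676 -8.403105979049725
scene (248, 185, 315, 245) 4 
 [[293.83 193.33 473.85 -31.51]
 [309.33 224.   483.71  31.91]
 [269.17 237.67 547.47  22.36]
 [254.17 206.17 538.62 -41.41]] 
ctr [510.91  -4.66]
  side 64.1825691644814 81.15841689227611
  side 64.46140337717912 -8.514131270213479
  side 64.38434587908154 -97.89463883314693
  side 65.52463611712903 171.31180588209622
top (270, 185, 320, 235) 8 
 [[282.67 194.5  547.37 151.3 ]
 [307.5  195.67 545.1  111.02]
 [308.5  207.   526.49 109.5 ]
 [307.   223.33 499.87 112.06]
 [300.83 224.33 498.33 122.01]
 [283.33 223.5  499.94 150.21]
 [280.17 219.67 506.22 155.32]
 [280.17 210.17 521.71 155.33]] 
ctr [518.13 133.34]
  side 40.33740915402769 -93.23556180320416
  side 18.67319263617689 -175.3183898993366
  side 26.741028639938268 174.51082987536114
  side 10.064553704718623 98.78066632545061
  side 28.249078494965573 86.74252950157913
  side 8.09628448498257 39.13069487719616
  side 15.496571547960317 0.048464367949268505
  side 25.97531051769651 -8.933000523325601
[526.38 132.61 107.  ]
[523.64 132.72 107.  ]
[ 500.06 -148.62  107.  ]
```

```bash
python3 - <<'E'
from h import *
from scipy.optimize import minimize
import itertools
K={}
def mask(c,x,y,a,shape):
    m=np.zeros(shape,np.uint8);R=np.array([[np.cos(a),-np.sin(a)],[np.sin(a),np.cos(a)]])
    P=[np.r_[R@[sx*22,sy*22]+[x,y],z] for sx,sy,z in itertools.product((-1,1),(-1,1),(50,86))]
    s=4
    pts=np.array([proj(c,p) for p in P])
    h=cv2.convexHull(np.round((pts)*s).astype(np.int32))
    return h
for c,roi in (("top",(265,180,325,240)),("scene",(295,250,355,310))):
    g=cv2.cvtColor(cv2.imread(f"pics/{c}1.png"),cv2.COLOR_BGR2GRAY)
    x0,y0,x1,y1=roi;s=8
    big=cv2.resize(g[y0:y1,x0:x1],None,fx=s,fy=s,interpolation=cv2.INTER_CUBIC)
    th=(big<75).astype(np.uint8)
    k=max(cv2.findContours(th,cv2.RETR_EXTERNAL,cv2.CHAIN_APPROX_NONE)[0],key=cv2.contourArea)
    obs=np.zeros_like(th);cv2.drawContours(obs,[cv2.convexHull(k)],-1,1,-1)
    Kc=calibration(c);T=np.array(Kc["world_to_cam"])
    def model(p):
        x,y,ad=p;a=np.radians(ad);R=np.array([[np.cos(a),-np.sin(a)],[np.sin(a),np.cos(a)]])
        P=np.array([np.r_[R@[sx*22,sy*22]+[x,y],z] for sx,sy,z in itertools.product((-1,1),(-1,1),(50,86))])
        q=P@T[:3,:3].T+T[:3,3];u=np.c_[Kc["fx"]*q[:,0]/q[:,2]+Kc["cx"],Kc["fy"]*q[:,1]/q[:,2]+Kc["cy"]]
        m=np.zeros_like(th);cv2.fillConvexPoly(m,cv2.convexHull(np.round((u-[x0,y0]+.5)*s*16).astype(np.int32)),1,shift=4);return m
    f=lambda p:float((model(p)!=obs).mean())
    for a0 in (-20,-8,-2,10,25):
        o=minimize(f,[525,133,a0],method="Nelder-Mead",options=dict(initial_simplex=[[525,133,a0],[532,133,a0],[525,140,a0],[525,133,a0+8]],xatol=.05,fatol=1e-5));print(c,o.x,o.fun,obs.mean())
E
```

```text
top [526.12 133.66   0.12] 0.017352430555555555 0.21482204861111112
top [526.3  133.7   -0.58] 0.01761284722222222 0.21482204861111112
top [525.99 133.8   -0.89] 0.017825520833333334 0.21482204861111112
top [526.21 133.69   0.1 ] 0.01709201388888889 0.21482204861111112
top [526.26 133.52  -0.62] 0.017569444444444443 0.21482204861111112
scene [525.15 134.32  -6.45] 0.020603298611111112 0.38278211805555556
scene [525.13 134.18  -6.03] 0.02064236111111111 0.38278211805555556
scene [525.38 134.34  -5.77] 0.020677083333333332 0.38278211805555556
scene [525.16 134.09  -6.31] 0.02080729166666667 0.38278211805555556
scene [525.11 134.27  -5.51] 0.020894097222222224 0.38278211805555556
```

```bash
cat >> h.py <<'E'
def plan(target,yaw_y,n,turn=None):
    "tool-frame rows for straight move; yaw_y desired angle of tool y (deg)"
    s=r.sense();R=np.array(s["tcp_rot"]);p=np.array(s["ee_pos"]);a=np.degrees(np.arctan2(R[1,1],R[0,1]))
    da=(yaw_y-a+180)%360-180; d=(np.array(target)-p)/n
    print("turn tool z",-da, "dist",np.linalg.norm(d)*n)
    for i in range(n):
        t=np.radians(a+da*i/n);y=np.array([np.cos(t),np.sin(t),0]);z=np.array([0,0,-1]);x=np.cross(y,z)
        print([round(float(v@d)/1000,4) for v in(x,y,z)]+[round(-da/n,2)])
E
python3 - <<'E'
from h import *
plan([525.5,133.7,165],-4,16)
E
```

```text
turn tool z 69.14851091691429 dist 512.713291855841
[-0.0263, -0.0177, 0.0048, np.float64(4.32)]
[-0.0275, -0.0156, 0.0048, np.float64(4.32)]
[-0.0286, -0.0135, 0.0048, np.float64(4.32)]
[-0.0296, -0.0113, 0.0048, np.float64(4.32)]
[-0.0304, -0.0091, 0.0048, np.float64(4.32)]
[-0.031, -0.0068, 0.0048, np.float64(4.32)]
[-0.0314, -0.0044, 0.0048, np.float64(4.32)]
[-0.0316, -0.002, 0.0048, np.float64(4.32)]
[-0.0317, 0.0004, 0.0048, np.float64(4.32)]
[-0.0316, 0.0028, 0.0048, np.float64(4.32)]
[-0.0313, 0.0051, 0.0048, np.float64(4.32)]
[-0.0308, 0.0075, 0.0048, np.float64(4.32)]
[-0.0301, 0.0098, 0.0048, np.float64(4.32)]
[-0.0293, 0.012, 0.0048, np.float64(4.32)]
[-0.0283, 0.0142, 0.0048, np.float64(4.32)]
[-0.0272, 0.0163, 0.0048, np.float64(4.32)]
```

jog_arm --pt "-0.026 -0.018 0.005 0 0 4.3" --pt "-0.0275 -0.0155 0.005 0 0 4.3" --pt "-0.0285 -0.0135 0.005 0 0 4.3" --pt "-0.0295 -0.0115 0.005 0 0 4.3" --pt "-0.0305 -0.009 0.005 0 0 4.3" --pt "-0.031 -0.007 0.005 0 0 4.3" --pt "-0.0315 -0.0045 0.005 0 0 4.3" --pt "-0.0315 -0.002 0.005 0 0 4.3" --jaw 0 --squeeze 20

```text
time: 1.3
ee_pos: [394.2, 349.1, 202.3]
tcp_rot: [[-0.509, 0.861, 0.0], [0.861, 0.509, 0.0], [0.0, 0.0, -1.0]]
ft_force: [0.3, 0.8, -0.1]
width: 85.3
```

```bash
python3 - <<'E'
from h import *
plan([525.5,133.7,165],-4,8)
E
```

```text
turn tool z 34.57138250894761 dist 254.9958047266035
[-0.0315, 0.0004, 0.0047, np.float64(4.32)]
[-0.0314, 0.0028, 0.0047, np.float64(4.32)]
[-0.0311, 0.0052, 0.0047, np.float64(4.32)]
[-0.0306, 0.0075, 0.0047, np.float64(4.32)]
[-0.03, 0.0098, 0.0047, np.float64(4.32)]
[-0.0292, 0.012, 0.0047, np.float64(4.32)]
[-0.0282, 0.0142, 0.0047, np.float64(4.32)]
[-0.027, 0.0163, 0.0047, np.float64(4.32)]
```

jog_arm --pt "-0.0315 0.0005 0.0045 0 0 4.3" --pt "-0.0315 0.003 0.0045 0 0 4.3" --pt "-0.031 0.005 0.0045 0 0 4.3" --pt "-0.0305 0.0075 0.0045 0 0 4.3" --pt "-0.03 0.01 0.0045 0 0 4.3" --pt "-0.029 0.012 0.0045 0 0 4.3" --pt "-0.028 0.014 0.005 0 0 4.3" --pt "-0.027 0.0165 0.005 0 0 4.3"

```text
time: 2.1
ee_pos: [526.7, 134.9, 165.3]
tcp_rot: [[0.067, 0.998, 0.0], [0.998, -0.067, 0.0], [0.0, 0.0, -1.0]]
ft_force: [0.8, 1.1, -0.8]
width: 85.1
```

```bash
python3 - <<'E'
from h import *
s=r.sense();print(s["ee_pos"],s["tcp_rot"])
K=calibration("wrist");im=camera("wrist");save("w1",im)
for l in("carrier","well"):
  for d in landmark_of("wrist",l)[:2]: print(l,d["position"],d["confidence"],ray("wrist",d["position"],50))
import json;json.dump({k:np.array(v).tolist() for k,v in K.items()},open("Kw1.json","w"))
E
```

```text
[526.73 134.93 165.27] [[ 0.07  1.    0.  ]
 [ 1.   -0.07  0.  ]
 [ 0.    0.   -1.  ]]
carrier [324.7, 14.2] 0.75 [541.42 278.14  50.  ]
carrier [57.9, 83.6] 0.73 [365.72 250.88  50.  ]
well [311.5, 404.5] 0.71 [510.82  -5.31  50.  ]
```

View pics/w1.png

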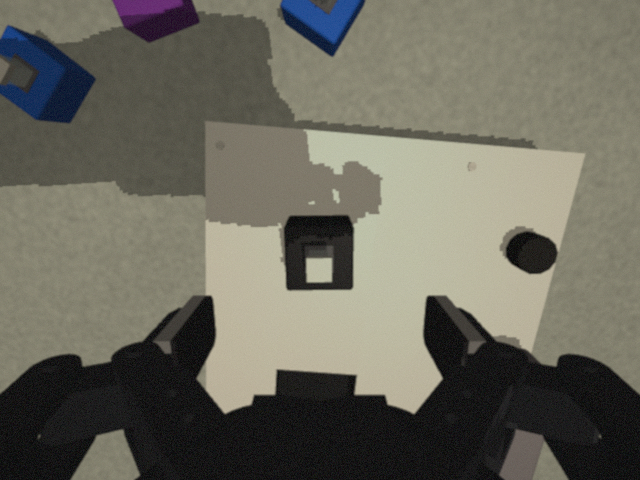

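```bash
python3 - <<'E'
from h import *
for px,z in (((319,270),107),((288,290),86),((354,290),86)): print(ray("wrist",px,z))
E
```

```text
[526.44 133.25 107.  ]
[504.96 113.45  86.  ]
[547.64 110.59  86.  ]
```

The wrist view shows the carrier at (319,253), square to the jaws (yaw about -4°). Its centre is about (526.5, 133.6), and the well is at (511, -5.5), which agrees with the other cameras. I'll descend now.

jog_arm --pt "-0.001 0 0.011 0 0 0" --pt "0 0 0.013 0 0 0" --pt "0 0 0.013 0 0 0" --pt "0 0 0.013 0 0 0" --pt "0 0 0.013 0 0 0" --pt "0 0 0.013 0 0 0" --pt "0 0 0.01 0 0 0" --pt "0 0 0 0 0 0"

```text
time: 3.05
ee_pos: [525.5, 134.7, 77.8]
tcp_rot: [[0.064, 0.998, -0.002], [0.998, -0.064, -0.001], [-0.001, -0.002, -1.0]]
ft_force: [0.5, 0.0, 0.7]
width: 85.6
```

jog_arm --pt "0 0 0 0 0 0" --pt "0 0 0 0 0 0" --pt "0 0 0 0 0 0" --pt "0 0 0 0 0 0" --pt "0 0 0 0 0 0" --pt "0 0 0 0 0 0" --pt "0 0 0 0 0 0" --pt "0 0 0 0 0 0" --jaw 160 --squeeze 25

```text
time: 3.85
ee_pos: [526.4, 135.1, 79.9]
tcp_rot: [[0.064, 0.998, 0.001], [0.998, -0.064, 0.0], [0.0, 0.001, -1.0]]
ft_force: [-1.5, 0.1, 7.6]
width: 43.4
```

```bash
python3 - <<'E'
from h import *
save("w2",camera("wrist"));save("s2",camera("scene"))
s=r.sense();print(s["time"],s["ee_pos"],s["width"],s["ft_force"])
a=np.vstack([cv2.imread("pics/s2.png")[150:350,180:420]]);cv2.imwrite("pics/s2c.png",cv2.resize(a,None,fx=3,fy=3))
plan([511.5,-5.8,79],-8.5,16)
E
```

```text
3.95 [526.42 135.1   79.92] 43.3420916864643 [-1.17 -0.34  7.2 ]
turn tool z 4.850813636428626 dist 141.69289517675702
[-0.0088, -0.0004, 0.0001, np.float64(0.3)]
[-0.0088, -0.0003, 0.0001, np.float64(0.3)]
[-0.0089, -0.0003, 0.0001, np.float64(0.3)]
[-0.0089, -0.0002, 0.0001, np.float64(0.3)]
[-0.0089, -0.0002, 0.0001, np.float64(0.3)]
[-0.0089, -0.0001, 0.0001, np.float64(0.3)]
[-0.0089, -0.0001, 0.0001, np.float64(0.3)]
[-0.0089, -0.0, 0.0001, np.float64(0.3)]
[-0.0089, 0.0, 0.0001, np.float64(0.3)]
[-0.0089, 0.0001, 0.0001, np.float64(0.3)]
[-0.0089, 0.0001, 0.0001, np.float64(0.3)]
[-0.0089, 0.0001, 0.0001, np.float64(0.3)]
[-0.0089, 0.0002, 0.0001, np.float64(0.3)]
[-0.0089, 0.0002, 0.0001, np.float64(0.3)]
[-0.0089, 0.0003, 0.0001, np.float64(0.3)]
[-0.0088, 0.0003, 0.0001, np.float64(0.3)]
```

View pics/s2c.png

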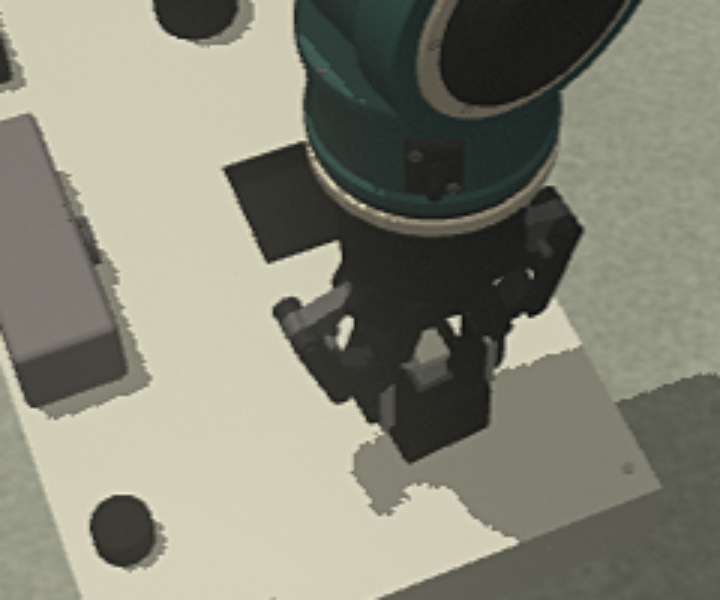

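View pics/w2.png

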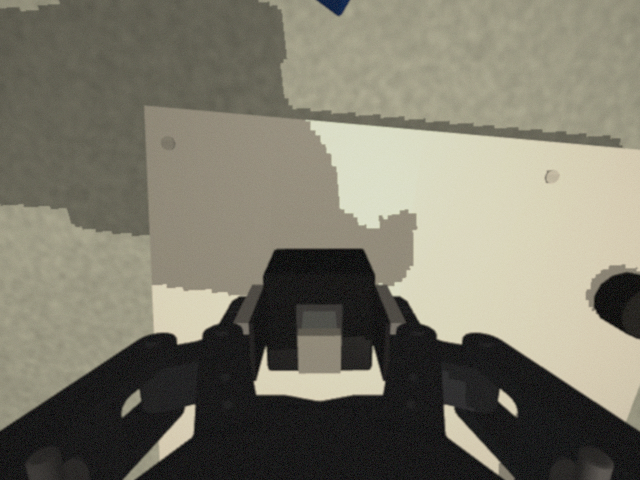

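jog_arm --pt "-0.006 0 0 0 0 0.3" --pt "-0.009 0 0 0 0 0.3" --pt "-0.009 0 0 0 0 0.3" --pt "-0.009 0 0 0 0 0.3" --pt "-0.009 0 0 0 0 0.3" --pt "-0.009 0 0 0 0 0.3" --pt "-0.009 0 0 0 0 0.3" --pt "-0.009 0 0 0 0 0.3"

```text
time: 4.75
ee_pos: [520.9, 66.4, 79.9]
tcp_rot: [[0.105, 0.994, 0.001], [0.994, -0.105, 0.001], [0.001, 0.001, -1.0]]
ft_force: [0.2, 4.3, 5.7]
width: 43.5
```

```bash
python3 - <<'E'
from h import *
s=r.sense();print(s["time"],s["ee_pos"],s["width"],s["ft_force"])
plan([511.5,-4.8,80],-8.5,8)
E
```

```text
4.75 [520.89  66.4   79.91] 43.464102792308104 [0.23 4.3  5.66]
turn tool z 2.4533400444775566 dist 71.82083220322359
[-0.009, -0.0002, -0.0, np.float64(0.31)]
[-0.009, -0.0002, -0.0, np.float64(0.31)]
[-0.009, -0.0001, -0.0, np.float64(0.31)]
[-0.009, -0.0001, -0.0, np.float64(0.31)]
[-0.009, -0.0, -0.0, np.float64(0.31)]
[-0.009, 0.0, -0.0, np.float64(0.31)]
[-0.009, 0.0001, -0.0, np.float64(0.31)]
[-0.009, 0.0001, -0.0, np.float64(0.31)]
```

jog_arm --pt "-0.009 0 0 0 0 0.3" --pt "-0.009 0 0 0 0 0.3" --pt "-0.009 0 0 0 0 0.3" --pt "-0.009 0 0 0 0 0.3" --pt "-0.009 0 0 0 0 0.3" --pt "-0.009 0 0 0 0 0.3" --pt "-0.009 0 0 0 0 0.3" --pt "-0.009 0 0 0 0 0.3"

```text
time: 5.55
ee_pos: [511.2, -6.1, 79.2]
tcp_rot: [[0.147, 0.989, -0.0], [0.989, -0.147, -0.0], [-0.0, -0.0, -1.0]]
ft_force: [0.2, -0.6, -0.6]
width: 43.2
```

```bash
python3 - <<'E'
from h import *
s=r.sense();print(s["time"],s["ee_pos"],s["width"],s["ft_force"])
save("w3",camera("wrist"));save("t3",camera("top"));im=camera("scene");save("s3",im)
cv2.imwrite("pics/s3c.png",cv2.resize(im[100:300,180:420,::-1],None,fx=3,fy=3))
E
```

```text
5.55 [511.15  -6.06  79.23] 43.24197880703171 [ 0.22 -0.61 -0.64]
```

View pics/s3c.png

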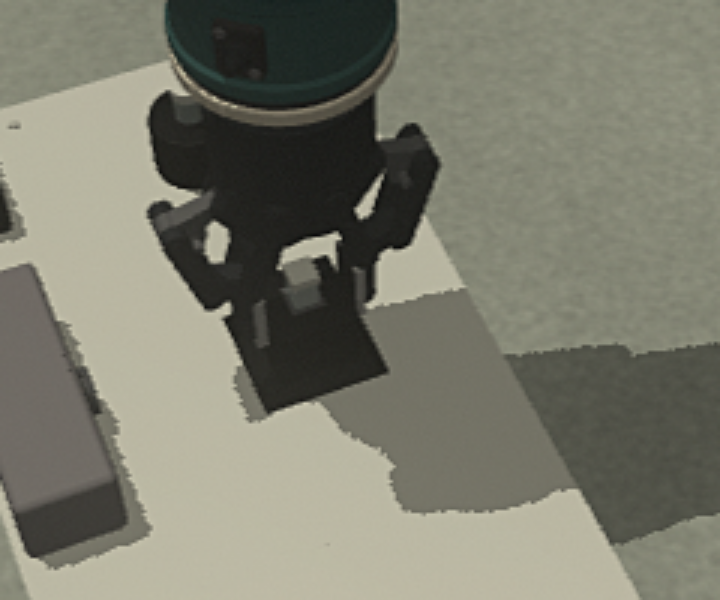

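View pics/w3.png

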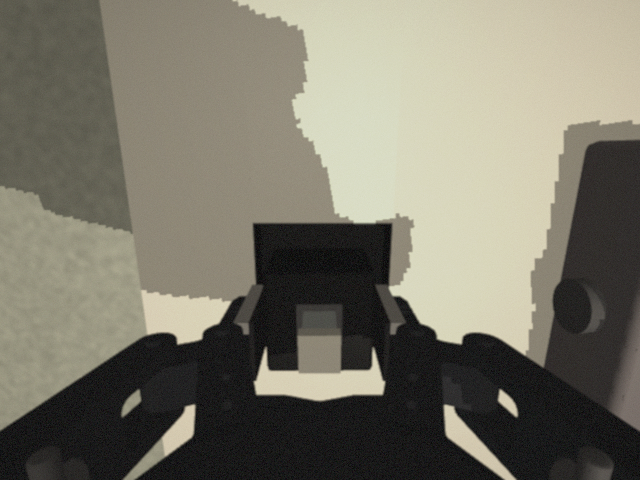

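jog_arm --pt "0 0 0.002 0 0 0" --pt "0 0 0.002 0 0 0" --pt "0 0 0.002 0 0 0" --pt "0 0 0.002 0 0 0" --pt "0 0 0.002 0 0 0" --pt "0 0 0.002 0 0 0" --pt "0 0 0.001 0 0 0" --pt "0 0 0 0 0 0"

```text
time: 6.5
ee_pos: [511.4, -5.2, 66.2]
tcp_rot: [[0.147, 0.989, -0.0], [0.989, -0.147, -0.0], [-0.0, -0.0, -1.0]]
ft_force: [-0.6, 0.6, -1.7]
width: 43.6
```

jog_arm --pt "0 0 0 0 0 0" --pt "0 0 0 0 0 0" --pt "0 0 0 0 0 0" --pt "0 0 0 0 0 0" --pt "0 0 0 0 0 0" --pt "0 0 0 0 0 0" --pt "0 0 0 0 0 0" --pt "0 0 0 0 0 0" --jaw 0

```text
time: 7.3
ee_pos: [511.5, -5.2, 66.3]
tcp_rot: [[0.147, 0.989, -0.0], [0.989, -0.147, -0.0], [-0.0, -0.0, -1.0]]
ft_force: [-0.0, 0.8, 1.4]
width: 85.2
```

jog_arm --pt "0 0 -0.01 0 0 0" --pt "0 0 -0.015 0 0 0" --pt "0 0 -0.02 0 0 0" --pt "0 0 -0.02 0 0 0" --pt "0 0 -0.02 0 0 0" --pt "0 0 -0.02 0 0 0" --pt "0 0 -0.02 0 0 0" --pt "0 0 -0.01 0 0 0"

```text
time: 8.1
ee_pos: [512.0, -5.3, 203.4]
tcp_rot: [[0.147, 0.989, 0.002], [0.989, -0.147, 0.0], [0.001, 0.002, -1.0]]
ft_force: [0.3, 1.9, 0.1]
width: 85.5
```

jog_arm --pt "0.02 0 -0.01 0 0 0" --pt "0.025 0 0 0 0 0" --pt "0.025 0 0 0 0 0" --pt "0.025 0 0 0 0 0" --pt "0.025 0 0 0 0 0" --pt "0.025 0 0 0 0 0" --pt "0.02 0 0 0 0 0" --pt "0.01 0 0 0 0 0"

```text
time: 8.9
ee_pos: [537.0, 169.6, 211.2]
tcp_rot: [[0.145, 0.989, -0.0], [0.989, -0.145, -0.0], [-0.0, -0.0, -1.0]]
ft_force: [-0.7, -0.6, 0.5]
width: 85.5
```

```bash
python3 - <<'E'
from h import *
s=r.sense();print(s["time"],s["ee_pos"],s["width"])
out=[]
for c,(x0,y0) in (("top",(330,170)),("scene",(210,120))):
    im=camera(c);save(c+"4",im)
    out.append(cv2.resize(im[y0:y0+100,x0:x0+160,::-1],None,fx=3.0*1.6,fy=3.0*1.6)[:290*2])
    cv2.imwrite(f"pics/{c}4c.png",out[-1])
    for l in ("carrier","tube_holder"):
        for d in landmark_of(c,l)[:3]: print(c,l,d["position"],d["confidence"],ray(c,d["position"],34 if l=="carrier" else 50))
E
```

```text
8.9 [537.02 169.6  211.16] 85.4549728364569
top carrier [378.0, 224.3] 0.77 [503.93  -8.29  34.  ]
top tube_holder [462.6, 220.0] 0.88 [ 507.94 -149.67   50.  ]
scene carrier [377.1, 397.8] 0.87 [545.79 303.82  34.  ]
scene carrier [458.8, 366.7] 0.77 [429.44 325.17  34.  ]
scene carrier [485.8, 311.9] 0.67 [345.63 280.85  34.  ]
scene tube_holder [241.8, 154.8] 0.8 [ 505.84 -145.81   50.  ]
```

View pics/top4c.png

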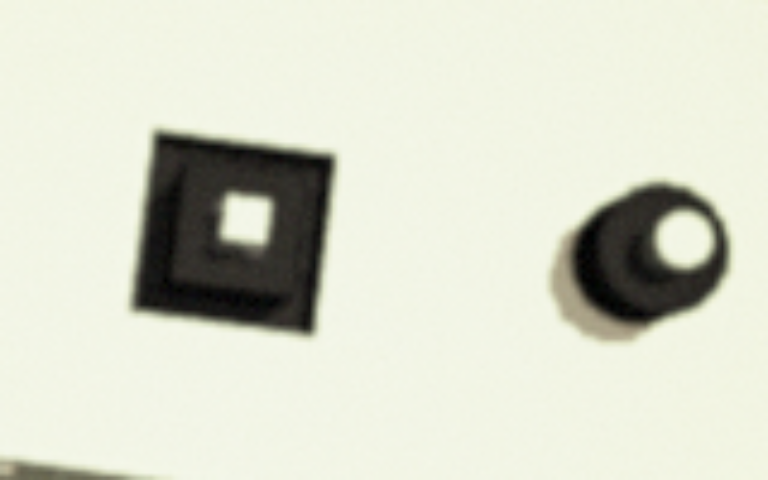

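View pics/scene4c.png

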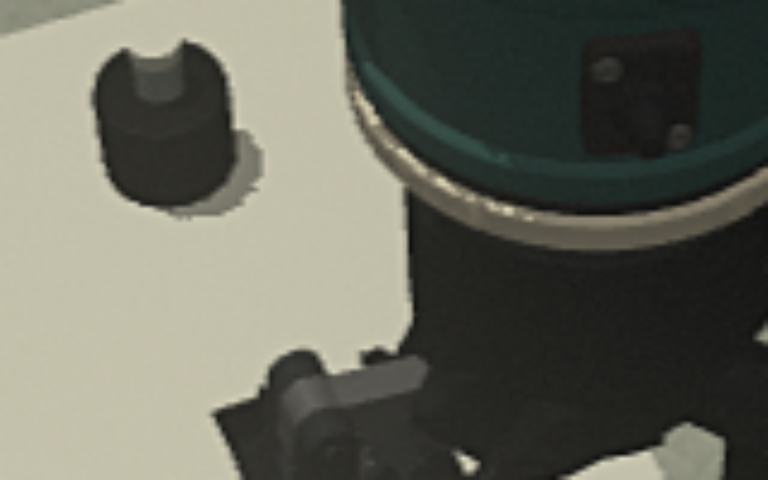

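```bash
python3 - <<'E'
from h import *
for z in (91,107): print(ray("top",(381.3,215.6),z))
K=calibration("wrist");im=camera("wrist");save("w4",im)
for z in (91,94,107): print(z,proj("wrist",[511.5,-6,z]))
E
```

```text
[510.66  -7.38  91.  ]
[508.31  -5.45 107.  ]
91 [319.56 433.49]
94 [319.57 436.21]
107 [319.59 448.65]
```

View pics/w4.png

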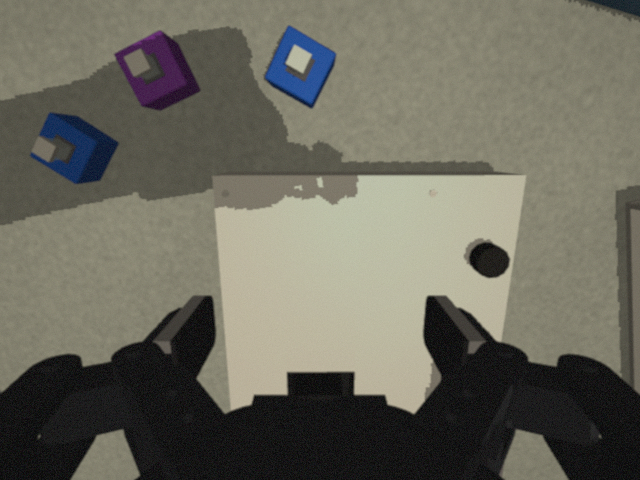

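The top view shows the block centred in the well, with a dark gap on all sides. I'll move the arm clear so the scene camera can check the depth.

jog_arm --pt "0.02 -0.01 -0.01 0 0 0" --pt "0.025 -0.02 -0.02 0 0 0" --pt "0.025 -0.02 -0.02 0 0 0" --pt "0.025 -0.02 -0.02 0 0 0" --pt "0.025 -0.02 -0.02 0 0 0" --pt "0.025 -0.02 -0.01 0 0 0" --pt "0.02 -0.02 0 0 0 0" --pt "0.01 -0.01 0 0 0 0"

```text
time: 10.05
ee_pos: [423.2, 363.0, 311.5]
tcp_rot: [[0.145, 0.989, -0.0], [0.989, -0.145, 0.001], [0.001, -0.0, -1.0]]
ft_force: [-0.6, -0.2, 0.2]
width: 85.2
```

```bash
python3 - <<'E'
from h import *
im=camera("scene");save("scene5",im);cv2.imwrite("pics/scene5c.png",cv2.resize(im[120:260,200:360,::-1],None,fx=4,fy=4))
for z in (86,91,107): print(z,4*(proj("scene",[510.7,-7,z])-[200,120]))
E
```

```text
86 [319.27 316.54]
91 [318.58 308.06]
107 [316.35 280.38]
```

View pics/scene5c.png

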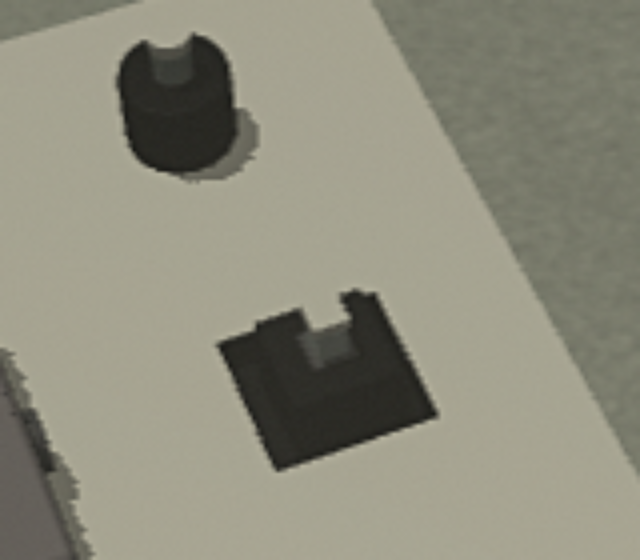

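```bash
python3 - <<'E'
from h import *
print(r.job_done())
E
```

```text
the job is handed in; nothing more can be done
None
```

I slid the carrier along the deck into the well, released it, and handed the job in at about 10.1 s, well inside the 30 s limit. `job_done` gives no verdict, so what follows rests on my own checks.

- **Move:** I gripped the black block across its sides at 25 N. I slid it about 140 mm along the deck to the well, turning it about 4° to match the well's sides. Then I lowered it about 13 mm into the well and opened the jaws. The arm withdrew up and away and touches nothing.
- **Carrier position:** the top camera puts it at about (510.7, -7.4) mm. I measured the well's centre at about (511.5, -6), so the offset is about 2 mm. A dark gap shows on every side of the block.
- **Depth and tilt:** in the scene camera the block looks flat, with its cap at the height expected on the well floor. The white cap blends into the white deck in that view, so this is an estimate from the lower edge of the cap.
- **Tube holder:** it is upright and was not touched. The detector's before and after positions differ by 4 to 9 mm between cameras, which I take as detector noise.
- **Check that failed:** after the release the scene detector did not find the carrier in the well and reported only bench positions, where the blue and purple look-alikes stand. The top detector did find it in the well.

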